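Seat and latch the press plate on the board-test jig

TASK

Pick up the orange-brown press plate by its black handle, set it lightly on the tips of the test jig's two guide pins and slide it about, pressing only gently (never bearing on the pins with more than about 3 kg), until both holes find the pins and the plate drops fully home, flat on the nest. Let go and swing the red-knobbed latch all the way in over the plate's edge so that it is locked down. Leave the other things on the bench where they are.

Things in the scene. Friction and masses are not known exactly. Their poses are not given: they have to be found in the camera images.
- jig: board-test jig on the bench: grey base, flat top 30 mm above the bench. Origin: on the bench under the jig's middle; the base reaches 110 mm to its -x, 90 mm to +x, 125 mm to either y side. A black nest cassette (116 x 206 mm) with a sunken green circuit board and two steel guide pins lies on it; a swing latch stands at its front left corner (-x, +y)
- nest (a point): nominal middle of the nest, in the plane of its rim, 50 mm above the bench; axes as the jig's. The cassette was screwed down by hand in slotted ears: the true middle, halfway between the pins, is up to 9 mm off along x and 8 mm along y, differs every time and is not measured: feel for it (or see it). Square to the jig, firmly fixed. 8 mm pins 156 mm apart along y, 1 mm chamfer, tips 14 mm above the rim
- press_plate: loose press plate: orange-brown sheet 110 x 190 x 5 mm (x, y, z), 0.2 to 0.45 kg, two 10 mm holes at x = 0, y = -78 and +78 mm; fits either way round. Origin: middle of the sheet's underside. Four rubber feet 6 mm long below it, at x +-30, y +-50 mm: it lies on them, origin 6 mm above the bench. Home: pins through the holes, underside flat on the rim, origin 50 mm and top 55 mm above the bench
- plate_handle (a point): middle of the press plate's black handle bar: 12 mm wide (plate x), 90 mm long (plate y), 14 mm high, its middle 42 mm above the sheet's underside, 30 mm of free space between bar and sheet, a leg at each end. Axes as the plate's
- latch (a joint): angle (rad) of the swing latch about its upright post. 0: arm along the jig's +y, clear of the plate; grows clockwise seen from above; 1.57: arm along the jig's +x, over the plate's edge. Stops at -0.6 and 1.6, starts between -0.5 and 0.1, needs about 1.5 N at the knob, stays where left. The arm clears the plate by 2 mm when that is fully home; otherwise it is blocked
- latch_post (a point): axis of the latch post, at the height of the arm's underside, 57 mm above the bench; at x = -92, y = +60 mm of the jig; axes as the jig's
- latch_knob (a point): middle of the latch's upright red knob, 18 mm in diameter, 30 mm high (67 to 97 mm above the bench), on the arm 50 mm from the post's axis
- spare_plate: bystander: small green press plate with an aluminium handle, 75 x 130 mm, for another board; origin under the middle of the sheet
- mouse: bystander: black computer mouse, about 90 x 60 x 36 mm
- braid_spool: bystander: teal spool of copper braid, 48 mm across, 14 mm high, lying flat
- flux_bottle: bystander: dark bottle with a white cap, 38 mm across, 75 mm high
- red_can: bystander: red can, 66 mm across, 115 mm high
- screwdriver: bystander: blue-handled screwdriver, 180 mm long
- dev_board: bystander: green circuit board on brass standoffs, 85 x 56 mm
- pen: bystander: blue pen with a white cap, 140 mm long
Things that resemble listed ones, but are neither listed nor needed, are in the scene too. Several things look just like the press_plate: the one meant starts farthest to the robot's right.

How it is judged:
On the way:
1. the press plate is home on the nest, both pins through its holes, with the latch still open (z of press_plate in the frame of jig between 0.047 and 0.0525 m and angle between press_plate's own z axis and vertical below 0.025 rad and horizontal distance between press_plate and jig below 0.016 m and angle between the y axis of press_plate and the y axis of jig, either way round below 0.06 rad and value of joint latch below 0.6 rad), for 0.2 s.
At the end, for the whole second after the job is handed in: the press plate lies at rest and flat on the nest (underside within 2.5 mm of the rim's height, tilted less than 0.025 rad, square to the jig within 0.06 rad, its middle within 16 mm of the jig's), both pins through its holes, released, and the latch is swung in past 1.4 rad over its edge (z of press_plate in the frame of jig between 0.047 and 0.0525 m and angle between press_plate's own z axis and vertical below 0.025 rad and horizontal distance between press_plate and jig below 0.016 m and angle between the y axis of press_plate and the y axis of jig, either way round below 0.06 rad and value of joint latch above 1.4 rad and linear speed of press_plate below 0.02 m/s and contact force between the fingers and press_plate below 0.1 N); the robot touches nothing.
It fails at once if the press plate is pressed or knocked against the jig with more than 35 N (contact force between press_plate and jig above 35 N).
It fails at once if a bystander is pushed from its place by more than 30 mm (distance of any of spare_plate, mouse, braid_spool, flux_bottle, red_can, screwdriver, dev_board, pen from where it was at the start of the episode above 0.03 m).
It also fails if it takes over 72 s, if anything falls off the work surface, if the arm or the gripper's body presses on something with over 40 N, if the wrist force passes 120 N, or if a joint passes its speed limit or range.

ROBOT

A 6-joint arm with a two-finger parallel gripper is mounted at the origin on the work surface. World frame = base frame: x ahead of the robot, y to its left, z up, the work surface at z = 0. Lengths are in m, angles in rad, forces in N, time in s.
With the tool pointing down it reaches from about 0.275 to 0.975 m from the base axis. Payload 8.4 kg.
Tool frame: the origin (TCP) lies between the finger pads; the fingertips stand 25 mm ahead of it and the grasp point (between the pads) lies 6 mm ahead of it; z points along the fingers, y is the direction in which the jaws open and shut (so a half turn about z gives the same grasp; the last joint's range is limited). The gripper opens to 92 mm and grips with 3 to 60 N. Pads are 20 mm wide; open, the fingers measure 128 mm over their backs; the gripper's body (75 mm by 189 mm) begins 69 mm behind the grasp point.
Start: joints at [1.164, 0.353, 1.633, -0, 1.155, -0.002], TCP at [0.246, 0.574, 0.24] pointing down, gripper open.
Joint ranges: [-2.63, 2.63], [-0.92, 2.1], [0.06, 2.66], [-1.3, 4.44], [0, 2.69], [-3.02, 3.02]. Speed limits (rad/s): [2.22, 2.22, 2.79, 3.14, 3.14, 3.14].

INTERFACE

Orientations are given as [roll, pitch, yaw] about the fixed x, y, z axes, in that order (R = Rz(yaw) Ry(pitch) Rx(roll)).
In Python, from cell import get_state, optics, order, boxes_of, silhouettes, mark_of gives the robot as it stands.
- The arm moves only by the tool apply_moves, never from a script. Its argument "rows" is a list that holds one entry, the list of rows, each a list of 5 numbers: the opening, from 0 (shut) to 1 (fully open), then the shift along the tool's x, y, z in m, then the turn about the tool's z in rad. In form: [[[hand, dx, dy, dz, roll], ...]]. A call has 1 to 12 rows; each row shifts and turns the commanded pose from where the row before left it, along the tool's axes as they then stand; what a row does not reach is not made up. A row lasts 1/12 s, in which the tool goes at most 41.7 mm and 7.16 degrees, less where a joint would pass 70% of its speed; a pose out of reach is approached as far as the arm can. A call with a gripper value outside its range is refused whole. The fingers move at their own pace and stop on an object; "newtons" is the grip in N (left out, the last holds). Time passes only in rows, so rows that do not move let the fingers close. It gives the time, the measured TCP pose, the force and the opening at its end, in the units of the state.
- get_state(): the state, without advancing time (a new reading comes with each control period).
- optics.capture(name): name is "scene" or "top"; returns a dict with "img" (480x640x3 uint8, red, green, blue), "camera_matrix" (3x3 intrinsics, pixels), "rvec" (rotation vector, rad) and "tvec" (3), from world to camera coordinates, as OpenCV has them. Camera axes: x right, y down, z forward; pixel columns grow to the right and rows downward; lengths in m; the calibration is good to about 2 mm. A picture is of the moment at which its call begins. There is no depth.
- order.sign_off(): hands the job in, once; it reports no verdict.
Trained networks look in a picture, given as the dict that the camera call returned (one of the last four; its "shot" number tells which), for a name from the list of things; names that differ only in an ending like _2 or _b are one class to them, and where a whole thing is asked for, a point or a joint stands for the part that bears it (a point fixed in the world has none). Each returns a list of dicts, best first, with "score" (0 to 1); they miss things now and then, are a little off and sometimes report something else, mostly with a low value. They report only what shows in the picture. A call takes as long as a camera call. They do not tell look-alikes from the thing itself.
- boxes_of(target, picture): "xyz" ([x, y, z] in m, in world coordinates, good to about 4 mm: the middle of the surface that is visible of it).
- silhouettes(target, picture): "mask" (480x640 bool, what is visible of it).
- mark_of(target, picture): "xyz" ([x, y, z] in m, in world coordinates, good to about 4 mm: a listed point, or the origin of a listed thing).
The state is a dict: "t": time; "joint_pos": joint angles; "dq": joint speeds; "tau": joint torques, N m; "tool_pos": TCP position; "eef_rot": TCP orientation; "wrist_force": force on the tool from outside, world axes, zero at the start; "moment": the same for the moment, N m; "width": opening from 0.0 (shut) to 1.0 (fully open).
Only numpy, scipy, OpenCV 4.12 (cv2) and the standard library are available. Lean on these libraries where they do the work, as an engineer would, in place of code of your own. Each camera call takes 0.05 s, during which the arm holds its last target.

## Working session

There is one attempt and no reset: what is moved stays moved. The work goes in short steps, Python scripts to look and compute and a tool call to move; the robot and the scene stay as the last step left them, time stands still between calls to the robot, and variables do not carry over. Pictures are saved under pics/ and viewed, and the job is handed in when it is done.

Besides the shell and the picture viewer there is one more tool, called after "Request:" as name(argument=value, ...), one argument or row to a line, values as JSON. apply_moves: Moves the arm, as the interface text tells. Its arguments: {"type":"object","properties":{"rows":{"type":"array","items":{"type":"array","items":{"type":"array","items":{"type":"number"}}}},"newtons":{"type":"number"}},"required":["rows"]}

```bash
ls; mkdir -p pics
python3 - <<'E'
from cell import get_state, optics, order, boxes_of, silhouettes, mark_of
import cv2
s=get_state(); print({k:(v if not hasattr(v,'round') else v) for k,v in s.items()})
for n in ("scene","top"):
    p=optics.capture(n); cv2.imwrite(f"pics/{n}0.png",p["img"][:,:,::-1])
    print(n,p["shot"],p["camera_matrix"],p["rvec"],p["tvec"])
    for t in ("press_plate","plate_handle","jig","nest","latch_post","latch_knob"):
        for r in mark_of(t,p): print(t,r)
E
```

```text
pics
{'t': 0.0, 'joint_pos': array([ 1.16361358e+00,  3.53636584e-01,  1.63414143e+00,  7.95165000e-06,
        1.15517280e+00, -2.37939094e-03]), 'dq': array([-9.09083177e-04, -5.21310368e-06,  1.85693231e-03,  2.77730594e-04,
       -1.43747919e-04,  1.48195595e-03]), 'tau': array([ 1.48441770e-03, -5.93837070e+01, -3.34227562e+01,  6.97420165e-02,
        2.31835182e-02, -1.44299702e-04]), 'tool_pos': array([0.24595283, 0.57407178, 0.23886776]), 'eef_rot': array([-3.14023451e+00, -1.05018938e-05,  2.73678607e+00]), 'wrist_force': array([0.40866498, 0.49095913, 0.54094277]), 'moment': array([-0.0225698 , -0.03902627, -0.04515052]), 'width': 0.9987889150209518}
scene 1 [[438.72040523   0.         320.17984257]
 [  0.         438.72040523 238.32550275]
 [  0.           0.           1.        ]] [ 2.08894473  1.22418639 -0.47492889] [-0.28103554 -0.28062111  1.4509435 ]
press_plate {'xyz': [0.6511, 0.4174, 0.003], 'score': 0.97}
press_plate {'xyz': [0.5538, 0.1718, 0.0057], 'score': 0.59}
plate_handle {'xyz': [0.6536, 0.422, 0.0463], 'score': 0.91}
plate_handle {'xyz': [0.5535, 0.1761
[... 541 characters left out ...]
0.10875357] [0.0017393  0.53724948 1.72600689]
press_plate {'xyz': [0.5561, 0.1803, 0.0034], 'score': 0.84}
press_plate {'xyz': [0.4191, -0.4913, -0.0026], 'score': 0.63}
press_plate {'xyz': [0.6539, 0.4146, 0.0084], 'score': 0.62}
press_plate {'xyz': [0.5535, 0.1765, 0.0499], 'score': 0.33}
plate_handle {'xyz': [0.5531, 0.176, 0.0496], 'score': 0.94}
plate_handle {'xyz': [0.6559, 0.4178, 0.0468], 'score': 0.69}
jig {'xyz': [0.5235, -0.1999, -0.0076], 'score': 0.61}
nest {'xyz': [0.5241, -0.2005, 0.0501], 'score': 0.78}
nest {'xyz': [0.2729, -0.3902, 0.0015], 'score': 0.62}
latch_post {'xyz': [0.4385, -0.131, 0.0576], 'score': 0.7}
latch_knob {'xyz': [0.4446, -0.0829, 0.0832], 'score': 0.42}
```

View pics/scene0.png

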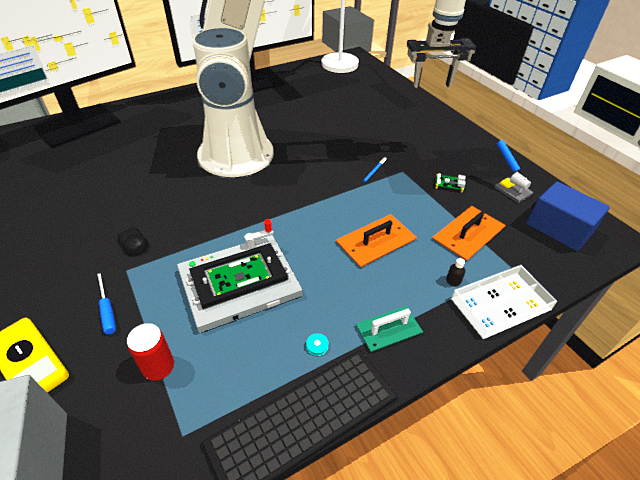

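View pics/top0.png

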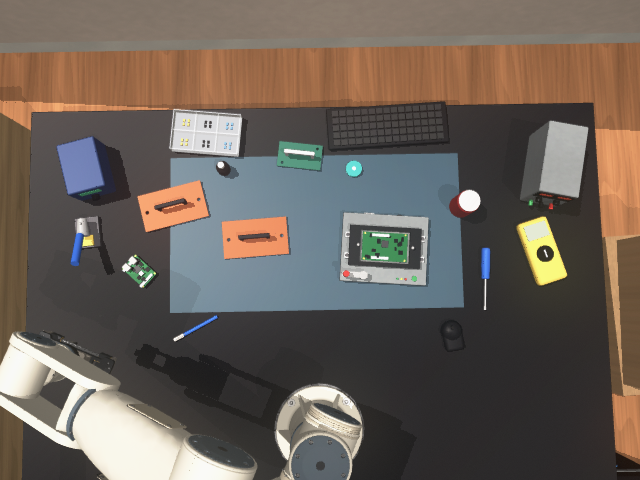

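```bash
cat > h.py <<'E'
import numpy as np, cv2
def proj(p,X):
    X=np.atleast_2d(np.array(X,float)); return cv2.projectPoints(X,p["rvec"],p["tvec"],p["camera_matrix"],None)[0][:,0]
def back(p,uv,z):
    R=cv2.Rodrigues(np.array(p["rvec"]))[0]; t=np.array(p["tvec"]).ravel(); c=-R.T@t
    uv=np.atleast_2d(uv); d=(R.T@np.linalg.inv(p["camera_matrix"])@np.c_[uv,np.ones(len(uv))].T).T
    return c+d*((z-c[2])/d[:,2])[:,None]
E
python3 - <<'E'
from cell import *
from cell import optics
from h import *
for n,boxes in (("top",[(335,205,100,85),(215,210,80,55)]),("scene",[(170,215,140,120),(330,208,90,62)])):
    p=optics.capture(n); im=p["img"][:,:,::-1]
    for i,(x,y,w,h) in enumerate(boxes):
        k=min(800//w,600//h); cv2.imwrite(f"pics/{n}_c{i}.png",cv2.resize(im[y:y+h,x:x+w],None,fx=k,fy=k,interpolation=cv2.INTER_CUBIC)); print(n,i,x,y,k)
    hsv=cv2.cvtColor(p["img"],cv2.COLOR_RGB2HSV)
    m=((hsv[...,0]>3)&(hsv[...,0]<16)&(hsv[...,1]>150)&(hsv[...,2]>90)).astype(np.uint8)
    x,y,w,h=boxes[1]; mm=np.zeros_like(m); mm[y:y+h,x:x+w]=m[y:y+h,x:x+w]
    cs=cv2.findContours(mm,cv2.RETR_EXTERNAL,cv2.CHAIN_APPROX_NONE)[0]; c=max(cs,key=cv2.contourArea)
    W=back(p,c[:,0].astype(float),0.011)
    r=cv2.minAreaRect((W[:,:2]*1000).astype(np.float32)); print(n,r)
    np.save(f"/tmp/{n}.npy",p,allow_pickle=True)
E
```

```text
top 0 335 205 7
top 1 215 210 10
top ((549.7969970703125, 165.6748046875), (17.864883422851562, 100.04875946044922), 2.4946556091308594)
scene 0 170 215 5
scene 1 330 208 8
scene ((557.87109375, 177.35366821289062), (113.06539916992188, 191.64520263671875), 3.5468084812164307)
```

View pics/top_c0.png

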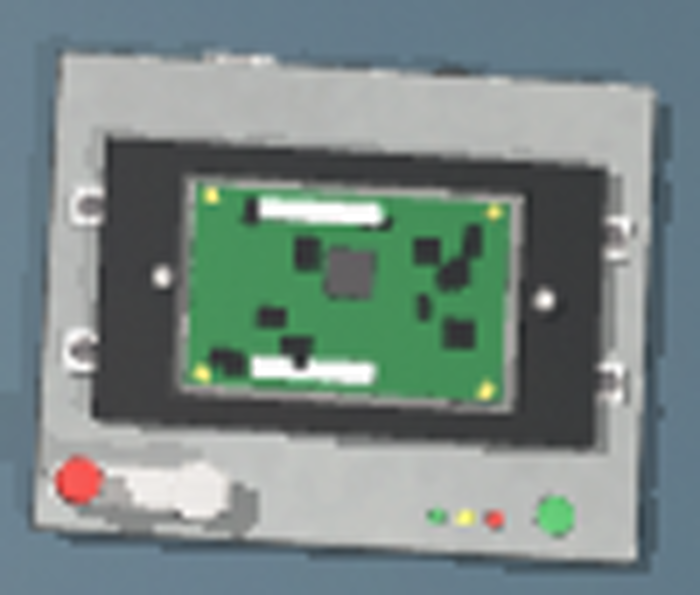

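View pics/top_c1.png

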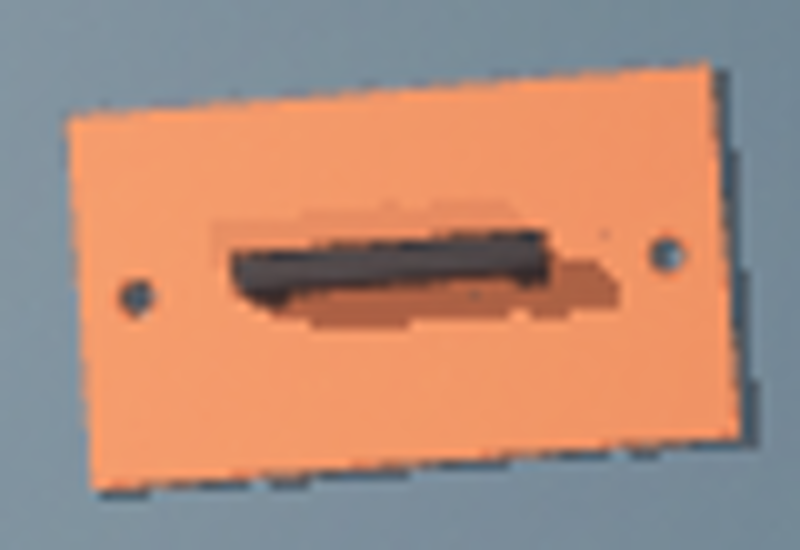

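View pics/scene_c0.png

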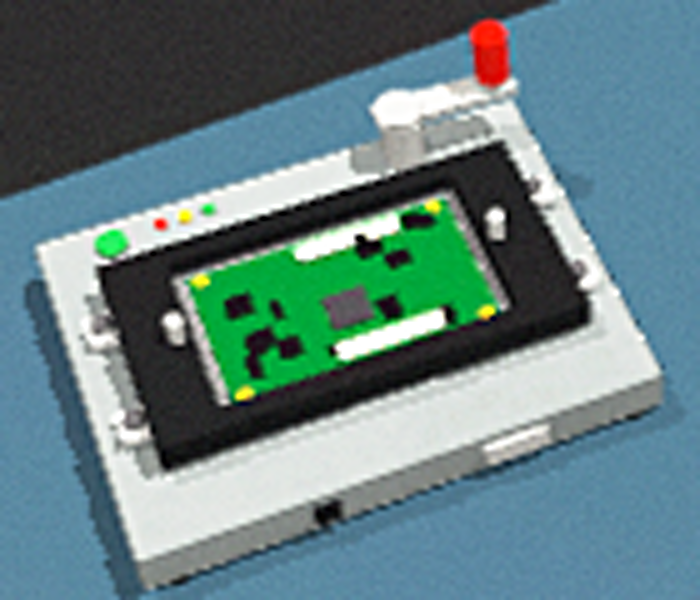

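View pics/scene_c1.png

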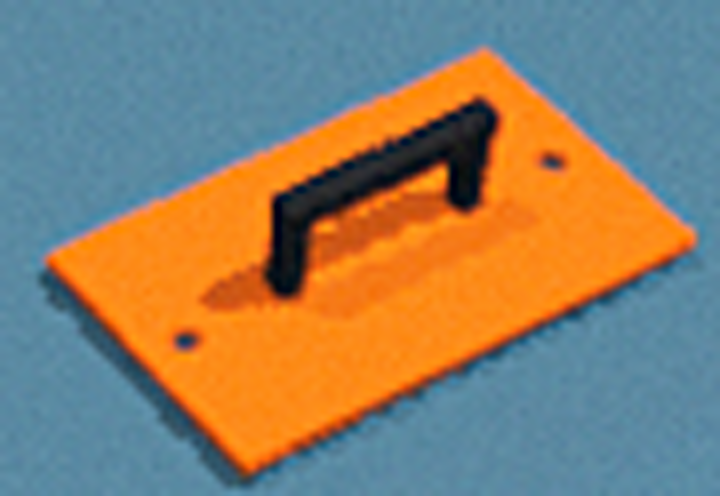

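Run:
```python
from h import *
def o(c,k,off): return (np.array(c,float)+.5)/k-.5+np.array(off)
T=np.load("/tmp/top.npy",allow_pickle=True).item(); S=np.load("/tmp/scene.npy",allow_pickle=True).item()
def show(n,P): 
    d=P[0]-P[1]; print(n,P.round(4).tolist(),"mid",P.mean(0).round(4),"len",np.linalg.norm(d).round(4),"yaw",np.arctan2(-d[0],d[1]).round(4))
show("pins T",back(T,o([(163,277),(544,300)],7,(335,205)),.064))
show("pins S",back(S,o([(496,211),(174,317)],5,(170,215)),.064))
show("holes T",back(T,o([(138,298),(669,255)],10,(215,210)),.0105))
show("holes S",back(S,o([(553,160),(187,341)],8,(330,208)),.0105))
show("handle T",back(T,o([(232,262),(548,243)],10,(215,210)),.055))
show("handle S",back(S,o([(484,104),(285,200)],8,(330,208)),.055))
show("platecorn T",back(T,o([(66,116),(710,64),(742,438),(94,490)],10,(215,210)),.0110))
show("platecorn S",back(S,o([(487,47),(46,258),(247,470),(695,236)],8,(330,208)),.0110))
show("jig T",back(T,o([(62,53),(653,88),(637,560),(36,526)],7,(335,205)),.030))
show("jig S",back(S,o([(505,85),(38,246),(142,562),(662,377)],5,(170,215)),.030))
show("knob-post T",back(T,o([(79,480)],7,(335,205)),.097).repeat(2,0))
show("knob S",back(S,o([(491,28)],5,(170,215)),.097).repeat(2,0))
```

```text
pins T [[0.5236, -0.1205, 0.064], [0.5112, -0.2753, 0.064]] mid [ 0.5174 -0.1979  0.064 ] len 0.1553 yaw -0.0798
pins S [[0.5239, -0.1181, 0.064], [0.5124, -0.274, 0.064]] mid [ 0.5181 -0.1961  0.064 ] len 0.1562 yaw -0.0732
holes T [[0.5497, 0.2556, 0.0105], [0.5594, 0.0996, 0.0105]] mid [0.5546 0.1776 0.0105] len 0.1563 yaw 0.0621
holes S [[0.5516, 0.2568, 0.0105], [0.5625, 0.1006, 0.0105]] mid [0.5571 0.1787 0.0105] len 0.1567 yaw 0.0699
handle T [[0.5551, 0.2222, 0.055], [0.5588, 0.1317, 0.055]] mid [0.557 0.177 0.055] len 0.0906 yaw 0.0413
handle S [[0.553, 0.2193, 0.055], [0.5589, 0.1364, 0.055]] mid [0.556  0.1779 0.055 ] len 0.0831 yaw 0.0709
platecorn T [[0.6039, 0.2763, 0.011], [0.6157, 0.0867, 0.011], [0.505, 0.0789, 0.011], [0.4935, 0.2687, 0.011]] mid [0.5545 0.1776 0.011 ] len 0.1901 yaw 0.0623
platecorn S [[0.4944, 0.2706, 0.011], [0.5087, 0.0794, 0.011], [0.6186, 0.087, 0.011], [0.6045, 0.2764, 0.011]] mid [0.5565 0.1783 0.011 ] len 0.1917 yaw 0.0747
jig T [[0.6211, -0.0833, 0.03], [0.6017, -0.3294, 0.03], [0.4056, -0.3155, 0.03], [0.4245, -0.0679, 0.03]] mid [ 0.5132 -0.199   0.03  ] len 0.2469 yaw -0.0786
jig S [[0.4164, -0.0651, 0.03], [0.4087, -0.3127, 0.03], [0.6067, -0.3273, 0.03], [0.6266, -0.0835, 0.03]] mid [ 0.5146 -0.1972  0.03  ] len 0.2476 yaw -0.0312
knob-post T [[0.4404, -0.0826, 0.097], [0.4404, -0.0826, 0.097]] mid [ 0.4404 -0.0826  0.097 ] len 0.0 yaw -0.0
knob S [[0.4398, -0.0793, 0.097], [0.4398, -0.0793, 0.097]] mid [ 0.4398 -0.0793  0.097 ] len 0.0 yaw -0.0
```

```bash
cat >> h.py <<'E'
from scipy.spatial.transform import Rotation as Ro
def plan(x,y,z,yaw,n,p0=None,r0=None,turn_n=None,hand=None):
    from cell import get_state
    s=get_state(); p=np.array(s["tool_pos"] if p0 is None else p0,float); R=Ro.from_euler("xyz",s["eef_rot"] if r0 is None else r0)
    dyaw=(yaw-R.as_euler("xyz")[2]+np.pi)%(2*np.pi)-np.pi
    tgt=np.array([x,y,z]); out=[]; w=-dyaw/n
    # rows rounded, tracked
    for i in range(n):
        d=R.inv().apply((tgt-p)/(n-i)); d=np.round(d,4); w_=round(float(w),4)
        out.append([*d.tolist(),w_]); p=p+R.apply(d); R=R*Ro.from_euler("z",w_)
    print("dyaw",round(dyaw,3),"end",p.round(4),R.as_euler("xyz").round(4))
    for o in out: print(o)
    return p,R
E
python3 - <<'E'
from h import *
plan(.556,.178,.13,1.637,16)
E
```

```text
dyaw -1.1 end [0.556 0.178 0.13 ] [3.1416 0.     1.6376]
[-0.0276, -0.0152, 0.0069, 0.0687]
[-0.0285, -0.0132, 0.0068, 0.0687]
[-0.0294, -0.0112, 0.0069, 0.0687]
[-0.0301, -0.0092, 0.0068, 0.0687]
[-0.0306, -0.0071, 0.0069, 0.0687]
[-0.031, -0.005, 0.0068, 0.0687]
[-0.0313, -0.0028, 0.0069, 0.0687]
[-0.0314, -0.0007, 0.0068, 0.0687]
[-0.0314, 0.0015, 0.0069, 0.0687]
[-0.0313, 0.0036, 0.0068, 0.0687]
[-0.0309, 0.0058, 0.0069, 0.0687]
[-0.0305, 0.0079, 0.0068, 0.0687]
[-0.0298, 0.0099, 0.0069, 0.0687]
[-0.0291, 0.012, 0.0068, 0.0687]
[-0.0282, 0.0139, 0.0069, 0.0687]
[-0.0272, 0.0158, 0.0068, 0.0687]
```

Request:
apply_moves(
  rows=[
    [[0.5,-0.0276,-0.0152,0.0069,0.0687],[0.5,-0.0285,-0.0132,0.0068,0.0687],[0.5,-0.0294,-0.0112,0.0069,0.0687],[0.5,-0.0301,-0.0092,0.0068,0.0687],[0.5,-0.0306,-0.0071,0.0069,0.0687],[0.5,-0.031,-0.005,0.0068,0.0687],[0.5,-0.0313,-0.0028,0.0069,0.0687],[0.5,-0.0314,-0.0007,0.0068,0.0687],[0.5,-0.0314,0.0015,0.0069,0.0687],[0.5,-0.0313,0.0036,0.0068,0.0687],[0.5,-0.0309,0.0058,0.0069,0.0687],[0.5,-0.0305,0.0079,0.0068,0.0687]],
  ],
  newtons=20,
)

```text
t: 1.8
tool_pos: [0.4794, 0.2759, 0.1572]
eef_rot: [3.141, -0.0, 1.909]
wrist_force: [0.2, 0.1, -0.3]
width: 0.501
```

Request:
apply_moves(
  rows=[
    [[0.5,-0.0298,0.0099,0.0069,0.0687],[0.5,-0.0291,0.012,0.0068,0.0687],[0.5,-0.0282,0.0139,0.0069,0.0687],[0.5,-0.0272,0.0158,0.0068,0.0687],[0.5,0,0,0,0],[0.5,0,0,0,0]],
  ],
)

```text
t: 2.3
tool_pos: [0.5564, 0.1768, 0.1295]
eef_rot: [-3.141, 0.0, 1.635]
wrist_force: [1.0, 0.6, 1.3]
width: 0.502
```

Run:
```python
from h import *
from cell import *
from cell import optics
s=get_state(); print(s["tool_pos"],s["eef_rot"],s["wrist_force"],s["t"])
plan(.556,.178,.054,1.637,4)
p=optics.capture("scene"); x,y,w,h=310,140,130,140
cv2.imwrite("pics/g1.png",cv2.resize(p["img"][y:y+h,x:x+w,::-1],None,fx=4,fy=4,interpolation=cv2.INTER_CUBIC))
```

```text
[0.55643522 0.17676616 0.12953828] [-3.14091486e+00  1.33840676e-04  1.63538605e+00] [1.00650983 0.57410311 1.31626888] 2.3
dyaw 0.002 end [0.556 0.178 0.054] [-3.1409e+00  1.0000e-04  1.6370e+00]
[0.0003, -0.0001, 0.0189, -0.0004]
[0.0003, -0.0001, 0.0189, -0.0004]
[0.0003, -0.0001, 0.0189, -0.0004]
[0.0004, -0.0, 0.0188, -0.0004]
```

View pics/g1.png

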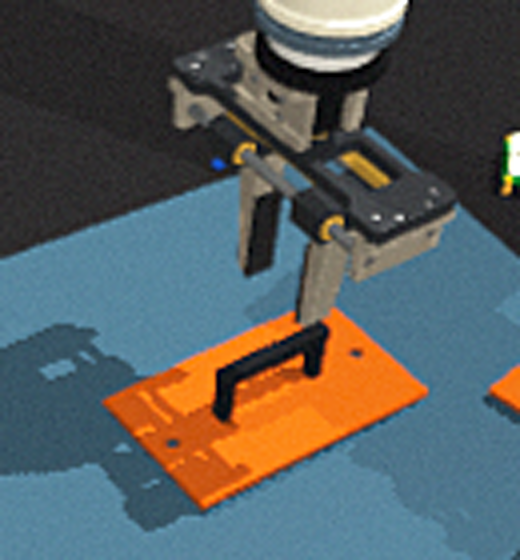

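The picture shows the open fingers above the handle (handle at crop (270,370)), one finger on each long side of it. The wrist is aligned, so I go down and grip.

Request:
apply_moves(
  rows=[
    [[0.5,0.0003,0,0.019,0],[0.5,0.0003,0,0.019,0],[0.5,0.0003,0,0.019,0],[0.5,0.0003,0,0.0185,0],[0.5,0,0,0,0],[0.0,0,0,0,0],[0.0,0,0,0,0],[0.0,0,0,0,0],[0.0,0,0,0,0],[0.0,0,0,0,0],[0.0,0,0,0,0]],
  ],
  newtons=25,
)

```text
t: 3.27
tool_pos: [0.5561, 0.1793, 0.0552]
eef_rot: [3.141, -0.0, 1.638]
wrist_force: [-2.4, 0.4, 5.1]
width: 0.127
```

Run:
```python
from h import *
plan(.518,-.196,.175,1.496,12,p0=[.5561,.1793,.1552])
```

```text
dyaw -0.142 end [ 0.518 -0.196  0.175] [ 3.1410e+00 -4.0000e-04  1.4959e+00]
[-0.031, -0.0053, -0.0017, 0.0118]
[-0.0311, -0.0049, -0.0017, 0.0118]
[-0.0311, -0.0045, -0.0017, 0.0118]
[-0.0312, -0.0041, -0.0016, 0.0118]
[-0.0312, -0.0038, -0.0017, 0.0118]
[-0.0312, -0.0034, -0.0016, 0.0118]
[-0.0313, -0.003, -0.0017, 0.0118]
[-0.0313, -0.0027, -0.0016, 0.0118]
[-0.0313, -0.0023, -0.0017, 0.0118]
[-0.0314, -0.0019, -0.0016, 0.0118]
[-0.0314, -0.0016, -0.0017, 0.0118]
[-0.0314, -0.0012, -0.0016, 0.0118]
```

Request:
apply_moves(
  rows=[
    [[0.0,0,0,-0.01,0],[0.0,0,0,-0.02,0],[0.0,0,0,-0.035,0],[0.0,0,0,-0.035,0],[0.0,0,0,0,0],[0.0,0,0,0,0]],
  ],
)

```text
t: 3.77
tool_pos: [0.5571, 0.1795, 0.1569]
eef_rot: [3.137, -0.001, 1.637]
wrist_force: [0.0, -0.1, -3.0]
width: 0.129
```

Request:
apply_moves(
  rows=[
    [[0.0,-0.02,-0.0035,-0.0017,0.0118],[0.0,-0.0311,-0.0051,-0.0017,0.0118],[0.0,-0.0311,-0.0047,-0.0017,0.0118],[0.0,-0.0312,-0.0043,-0.0016,0.0118],[0.0,-0.0312,-0.004,-0.0017,0.0118],[0.0,-0.0312,-0.0036,-0.0016,0.0118],[0.0,-0.0313,-0.003,-0.0017,0.0118],[0.0,-0.0313,-0.0027,-0.0016,0.0118],[0.0,-0.0313,-0.0023,-0.0017,0.0118],[0.0,-0.0314,-0.0019,-0.0016,0.0118],[0.0,-0.0314,-0.0016,-0.0017,0.0118],[0.0,-0.0314,-0.0012,-0.0016,0.0118]],
  ],
)

```text
t: 4.77
tool_pos: [0.5163, -0.1862, 0.1728]
eef_rot: [-3.139, -0.001, 1.495]
wrist_force: [0.1, -0.2, -3.4]
width: 0.133
```

Request:
apply_moves(
  rows=[
    [[0.0,-0.007,0,0,0],[0.0,-0.004,0,0,0],[0.0,0,0,0,0],[0.0,0,0,0,0]],
  ],
)

```text
t: 5.1
tool_pos: [0.5165, -0.1949, 0.1735]
eef_rot: [-3.14, -0.001, 1.496]
wrist_force: [-0.3, 0.7, -3.3]
width: 0.125
```

Run:
```python
from h import *
from cell import *
from cell import optics
s=get_state(); print(s["tool_pos"],s["eef_rot"],s["wrist_force"],s["moment"],s["t"])
plan(.518,-.196,.128,1.496,6)
for n,(x,y,w,h) in (("scene",(150,140,180,190)),("top",(325,190,120,110))):
    p=optics.capture(n)
    k=min(800//w,600//h); print(n,k)
    cv2.imwrite(f"pics/hov_{n}.png",cv2.resize(p["img"][y:y+h,x:x+w,::-1],None,fx=k,fy=k,interpolation=cv2.INTER_CUBIC))
```

```text
[ 0.51654169 -0.19494611  0.17352526] [-3.13993056e+00 -9.24278962e-04  1.49617134e+00] [-0.25741148  0.68931588 -3.32583285] [-0.05716089  0.0520856   0.04642964] 5.1
dyaw -0.0 end [ 0.518 -0.196  0.128] [-3.1399e+00 -9.0000e-04  1.4962e+00]
[-0.0002, 0.0003, 0.0076, 0.0]
[-0.0002, 0.0003, 0.0076, 0.0]
[-0.0001, 0.0003, 0.0076, 0.0]
[-0.0002, 0.0002, 0.0076, 0.0]
[-0.0001, 0.0003, 0.0076, 0.0]
[-0.0002, 0.0002, 0.0075, 0.0]
scene 3
top 5
```

View pics/hov_scene.png

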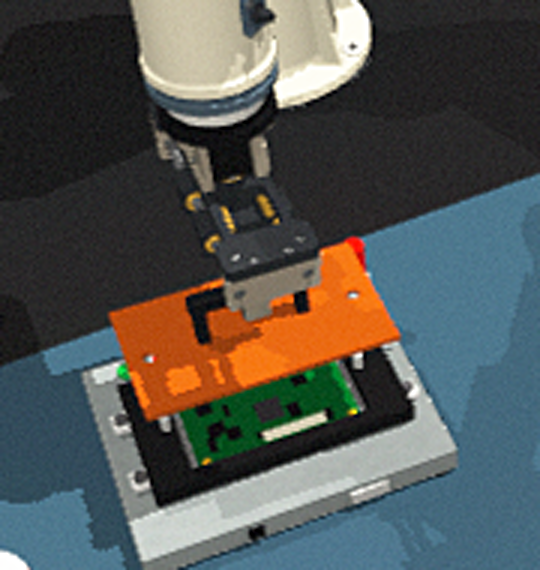

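View pics/hov_top.png

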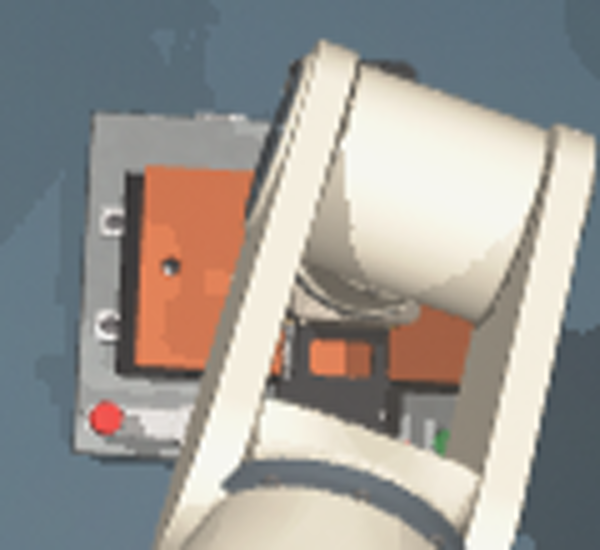

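Request:
apply_moves(
  rows=[
    [[0.0,-0.0002,0.0003,0.009,0],[0.0,-0.0002,0.0003,0.009,0],[0.0,-0.0002,0.0003,0.009,0],[0.0,-0.0002,0.0003,0.009,0],[0.0,-0.0002,0.0002,0.009,0],[0.0,-0.0001,0.0002,0.0085,0],[0.0,0,0,0,0],[0.0,0,0,0,0]],
  ],
)

```text
t: 5.87
tool_pos: [0.5182, -0.1971, 0.1201]
eef_rot: [-3.14, -0.0, 1.496]
wrist_force: [1.0, 0.5, -4.0]
width: 0.125
```

Run:
```python
from h import *
from cell import *
from cell import optics
s=get_state(); print(s["tool_pos"],s["eef_rot"],s["wrist_force"],s["moment"],s["t"])
for n,(x,y,w,h) in (("scene",(180,220,120,90)),("top",(340,210,50,60))):
    p=optics.capture(n); np.save(f"/tmp/{n}2.npy",p,allow_pickle=True)
    k=min(800//w,600//h); print(n,k)
    cv2.imwrite(f"pics/hov2_{n}.png",cv2.resize(p["img"][y:y+h,x:x+w,::-1],None,fx=k,fy=k,interpolation=cv2.INTER_CUBIC))
```

```text
[ 0.51818523 -0.19711117  0.12012204] [-3.14018105e+00 -3.82219615e-04  1.49593940e+00] [ 0.97171495  0.46260105 -3.98667282] [-0.07624022  0.04554527 -0.04664823] 5.8667
scene 6
top 10
```

View pics/hov2_scene.png

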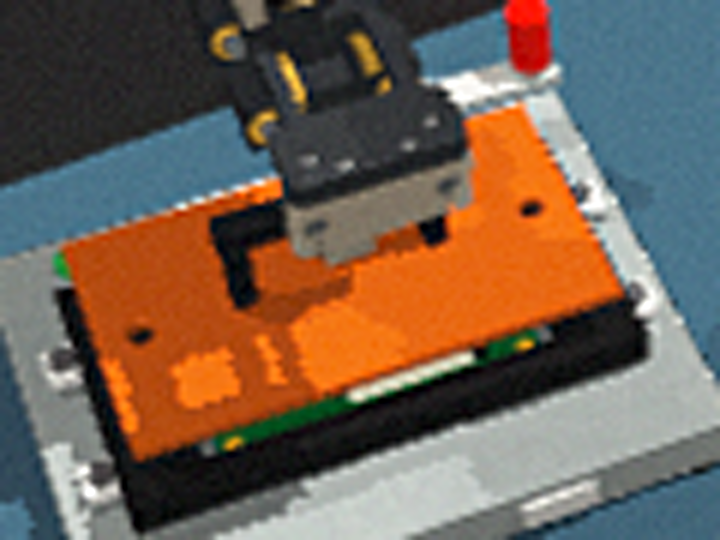

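View pics/hov2_top.png

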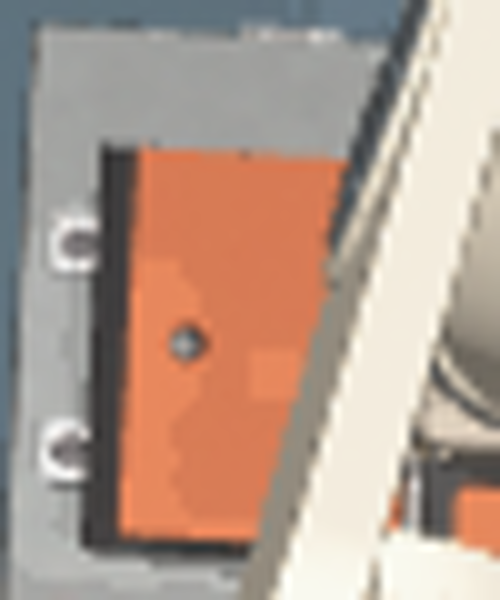

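Run:
```python
from h import *
def o(c,k,off): return (np.array(c,float)+.5)/k-.5+np.array(off)
T=np.load("/tmp/top2.npy",allow_pickle=True).item(); S=np.load("/tmp/scene2.npy",allow_pickle=True).item()
# refine dark hole centroids in scene
def cen(p,uv,bg_r=5,ch=0):
    g=p["img"][...,ch].astype(float); u,v=int(round(uv[0])),int(round(uv[1])); a=g[v-3:v+4,u-4:u+5]
    w=np.clip(np.median(a)-a-25,0,None); yy,xx=np.mgrid[v-3:v+4,u-4:u+5]; return [(w*xx).sum()/w.sum(),(w*yy).sum()/w.sum()]
h=o([(532,208),(141,335)],6,(180,220)); hr=[cen(S,u) for u in h]; print(h,hr)
for q in (h,hr):
  P=back(S,q,.0755); d=P[0]-P[1]; print("S",P.round(4).tolist(),P.mean(0).round(4),np.linalg.norm(d).round(4),np.arctan2(-d[0],d[1]).round(4))
t=o([(188,343)],10,(340,210))[0]; tr=cen(T,t); print(t,tr)
print("T",back(T,[t,tr],.0755).round(4))
print("pins S",[[0.5239,-0.1181],[0.5124,-0.274]],"T",[0.5236,-0.1205])
```

```text
[[268.25       254.25      ]
 [203.08333333 275.41666667]] [[np.float64(268.00178094390026), np.float64(254.31433659839715)], [np.float64(202.9691817215728), np.float64(275.5430393198725)]]
S [[0.5256, -0.1196, 0.0755], [0.5137, -0.2755, 0.0755]] [ 0.5197 -0.1975  0.0755] 0.1564 -0.0759
S [[0.5255, -0.1202, 0.0755], [0.514, -0.2758, 0.0755]] [ 0.5197 -0.198   0.0755] 0.1561 -0.0739
[358.35 243.85] [np.float64(358.54585798816566), np.float64(243.7396449704142)]
T [[ 0.5234 -0.121   0.0755]
 [ 0.5237 -0.1216  0.0755]]
pins S [[0.5239, -0.1181], [0.5124, -0.274]] T [0.5236, -0.1205]
```

Request:
apply_moves(
  rows=[
    [[0.0,0.0013,-0.0009,0.001,0],[0.0,0,0,0.001,0],[0.0,0,0,0.001,0],[0.0,0,0,0.001,0],[0.0,0,0,0.001,0],[0.0,0,0,0.0005,0],[0.0,0,0,0.0005,0],[0.0,0,0,0,0],[0.0,0,0,0,0]],
  ],
  newtons=20,
)

```text
t: 6.72
tool_pos: [0.5178, -0.1959, 0.1149]
eef_rot: [-3.142, -0.0, 1.496]
wrist_force: [-0.1, 0.3, -3.3]
width: 0.13
```

Request:
apply_moves(
  rows=[
    [[0.0,0,0,0.0005,0],[0.0,0,0,0.0005,0],[0.0,0,0,0.0005,0],[0.0,0,0,0,0]],
  ],
)

```text
t: 7.05
tool_pos: [0.5178, -0.1958, 0.1133]
eef_rot: [-3.142, -0.0, 1.496]
wrist_force: [-0.2, -0.9, -3.9]
width: 0.128
```

Request:
apply_moves(
  rows=[
    [[0.0,0,0,0.0005,0],[0.0,0,0,0.0005,0],[0.0,0,0,0.0005,0],[0.0,0,0,0,0]],
  ],
)

```text
t: 7.38
tool_pos: [0.5178, -0.1958, 0.1118]
eef_rot: [3.142, -0.0, 1.496]
wrist_force: [0.2, -0.4, -3.5]
width: 0.127
```

Request:
apply_moves(
  rows=[
    [[0.0,0,0,0.0005,0],[0.0,0,0,0.0005,0],[0.0,0,0,0,0]],
  ],
)

```text
t: 7.63
tool_pos: [0.5178, -0.1958, 0.1108]
eef_rot: [-3.142, 0.0, 1.496]
wrist_force: [0.5, 0.1, -3.5]
width: 0.126
```

Request:
apply_moves(
  rows=[
    [[0.0,0,0,0.0005,0],[0.0,0,0,0.0005,0],[0.0,0,0,0.0005,0],[0.0,0,0,0,0]],
  ],
)

```text
t: 7.97
tool_pos: [0.5178, -0.1959, 0.1093]
eef_rot: [3.142, 0.0, 1.496]
wrist_force: [-0.3, -0.3, -3.1]
width: 0.127
```

Request:
apply_moves(
  rows=[
    [[0.0,0,0,0.0005,0],[0.0,0,0,0.0005,0],[0.0,0,0,0.0005,0],[0.0,0,0,0,0]],
  ],
)

```text
t: 8.3
tool_pos: [0.5178, -0.1959, 0.1078]
eef_rot: [-3.142, 0.0, 1.496]
wrist_force: [0.4, 0.6, -2.7]
width: 0.134
```

Request:
apply_moves(
  rows=[
    [[0.0,0,0,0.0005,0],[0.0,0,0,0.0005,0],[0.0,0,0,0.0005,0],[0.0,0,0,0.0005,0],[0.0,0,0,0,0]],
  ],
)

```text
t: 8.72
tool_pos: [0.5178, -0.1959, 0.1058]
eef_rot: [-3.142, 0.0, 1.496]
wrist_force: [-0.1, -0.5, -2.7]
width: 0.131
```

Run:
```python
from h import *
from cell import *
from cell import optics
s=get_state(); print(s["tool_pos"],s["wrist_force"],s["moment"],s["t"])
for n,(x,y,w,h) in (("scene",(180,220,120,90)),("top",(340,210,50,60))):
    p=optics.capture(n)
    k=min(800//w,600//h)
    cv2.imwrite(f"pics/ins_{n}.png",cv2.resize(p["img"][y:y+h,x:x+w,::-1],None,fx=k,fy=k,interpolation=cv2.INTER_CUBIC))
```

```text
[ 0.51780323 -0.19585607  0.10579515] [-0.0973468  -0.4671711  -2.67005579] [-0.09806013 -0.03909751 -0.0176597 ] 8.7167
```

View pics/ins_scene.png

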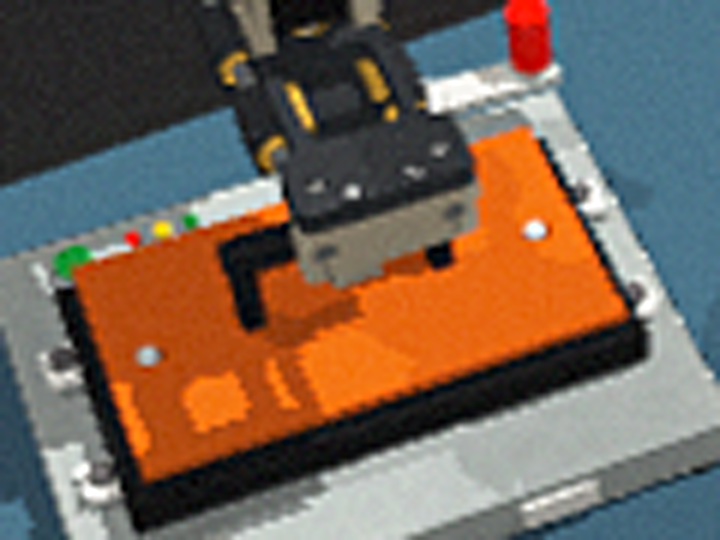

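Both pins show bright inside the holes, at crop (148,356) and (536,230), so the plate has dropped over them on the first try. I keep lowering it gently.

Request:
apply_moves(
  rows=[
    [[0.0,0,0,0.0005,0],[0.0,0,0,0.0005,0],[0.0,0,0,0.0005,0],[0.0,0,0,0.0005,0],[0.0,0,0,0,0]],
  ],
)

```text
t: 9.23
tool_pos: [0.5178, -0.1958, 0.1038]
eef_rot: [-3.142, -0.0, 1.496]
wrist_force: [0.8, -0.9, -2.8]
width: 0.127
```

Request:
apply_moves(
  rows=[
    [[0.0,0,0,0.0005,0],[0.0,0,0,0.0005,0],[0.0,0,0,0.0005,0],[0.0,0,0,0,0]],
  ],
)

```text
t: 9.57
tool_pos: [0.5178, -0.1958, 0.1023]
eef_rot: [3.142, 0.0, 1.496]
wrist_force: [0.1, -0.3, -3.1]
width: 0.129
```

Request:
apply_moves(
  rows=[
    [[0.0,0,0,0.0005,0],[0.0,0,0,0.0005,0],[0.0,0,0,0,0]],
  ],
)

```text
t: 9.82
tool_pos: [0.5178, -0.1958, 0.1013]
eef_rot: [-3.142, -0.0, 1.496]
wrist_force: [-0.1, -0.5, -2.6]
width: 0.128
```

Request:
apply_moves(
  rows=[
    [[0.0,0,0,0.0005,0],[0.0,0,0,0.0005,0],[0.0,0,0,0,0]],
  ],
)

```text
t: 10.07
tool_pos: [0.5178, -0.1958, 0.1003]
eef_rot: [-3.142, -0.0, 1.496]
wrist_force: [-0.9, -0.3, -2.4]
width: 0.128
```

Request:
apply_moves(
  rows=[
    [[0.0,0,0,0.0005,0],[0.0,0,0,0.0005,0],[0.0,0,0,0,0]],
  ],
)

```text
t: 10.32
tool_pos: [0.5178, -0.1959, 0.0993]
eef_rot: [-3.142, 0.0, 1.496]
wrist_force: [0.8, -0.1, -3.1]
width: 0.128
```

Request:
apply_moves(
  rows=[
    [[0.0,0,0,0.0005,0],[0.0,0,0,0,0]],
  ],
)

```text
t: 10.48
tool_pos: [0.5178, -0.1959, 0.0993]
eef_rot: [3.141, 0.0, 1.496]
wrist_force: [-1.0, -0.1, 1.8]
width: 0.128
```

Request:
apply_moves(
  rows=[
    [[0.0,0,0,0.0005,0],[0.0,0,0,0,0]],
  ],
)

```text
t: 10.65
tool_pos: [0.5178, -0.1959, 0.0992]
eef_rot: [3.141, 0.0, 1.496]
wrist_force: [-3.4, 1.1, 10.0]
width: 0.127
```

Request:
apply_moves(
  rows=[
    [[0.0,0,0,-0.0005,0],[0.35,0,0,0,0],[0.35,0,0,0,0],[0.35,0,0,0,0],[0.35,0,0,0,0]],
  ],
)

```text
t: 11.07
tool_pos: [0.5178, -0.1958, 0.0988]
eef_rot: [-3.141, -0.0, 1.496]
wrist_force: [-0.7, 0.3, -0.6]
width: 0.346
```

Request:
apply_moves(
  rows=[
    [[0.35,0,0,-0.01,0],[0.35,0,0,-0.02,0],[0.35,0,0,-0.03,0],[0.35,0,0,-0.03,0],[0.35,0,0,0,0],[0.35,0,0,0,0]],
  ],
)

```text
t: 11.57
tool_pos: [0.519, -0.1963, 0.1912]
eef_rot: [3.138, 0.001, 1.496]
wrist_force: [-0.0, 0.6, -0.1]
width: 0.35
```

Run:
```python
from h import *
from cell import *
from cell import optics
s=get_state(); print(s["tool_pos"],s["eef_rot"],s["wrist_force"],s["width"],s["t"])
for n,(x,y,w,h) in (("scene",(170,205,140,110)),("top",(325,200,110,90))):
    p=optics.capture(n); np.save(f"/tmp/{n}3.npy",p,allow_pickle=True)
    for t in ("latch_post","latch_knob","press_plate"): print(n,t,mark_of(t,p)[:3])
    k=min(800//w,600//h); print(k)
    cv2.imwrite(f"pics/rel_{n}.png",cv2.resize(p["img"][y:y+h,x:x+w,::-1],None,fx=k,fy=k,interpolation=cv2.INTER_CUBIC))
```

```text
[ 0.51899115 -0.196287    0.19116588] [3.13755352e+00 1.18219962e-03 1.49596867e+00] [-0.04543295  0.60593124 -0.08153055] 0.35017036415527525 11.5667
scene latch_post [{'xyz': [0.4385, -0.1339, 0.0575], 'score': 0.58}]
scene latch_knob [{'xyz': [0.4416, -0.0787, 0.0823], 'score': 0.77}, {'xyz': [0.5156, -0.2004, 0.047], 'score': 0.17}]
scene press_plate [{'xyz': [0.5155, -0.2001, 0.0476], 'score': 0.77}, {'xyz': [0.6478, 0.4194, 0.0011], 'score': 0.68}, {'xyz': [0.2727, -0.3869, -0.0062], 'score': 0.35}]
5
top latch_post [{'xyz': [0.4379, -0.1307, 0.0581], 'score': 0.75}]
top latch_knob [{'xyz': [0.6361, -0.4332, -0.0018], 'score': 0.74}, {'xyz': [0.4396, -0.082, 0.0844], 'score': 0.67}]
top press_plate [{'xyz': [0.6552, 0.4168, 0.0059], 'score': 0.95}, {'xyz': [0.5198, -0.1963, 0.0487], 'score': 0.75}]
6
```

View pics/rel_scene.png

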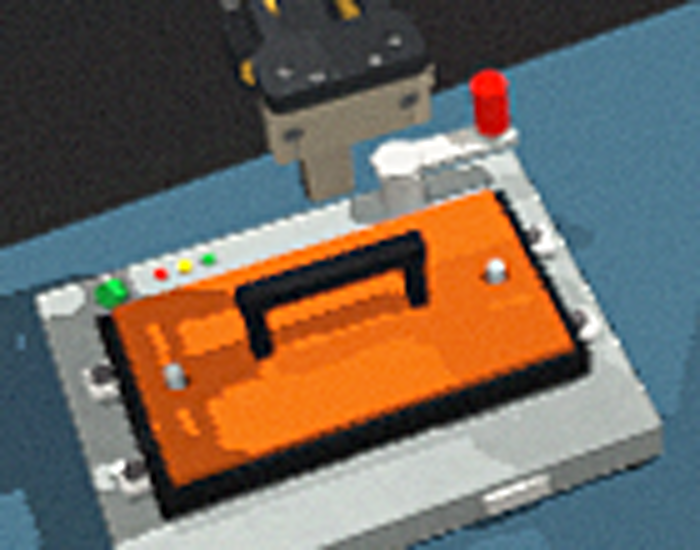

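View pics/rel_top.png

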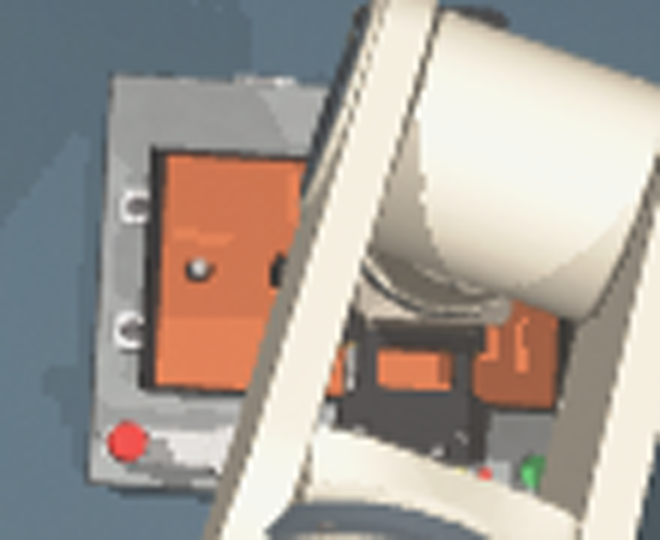

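Run:
```python
from h import *
p,R=plan(.4405,-.081,.165,1.498,6)
post=np.array([.4368,-.1325])
for f in np.arange(0.073,1.75,0.1): print(f.round(3),(post+.05*np.array([np.sin(f),np.cos(f)])).round(4))
```

```text
dyaw 0.002 end [ 0.4405 -0.081   0.165 ] [-3.1401e+00 -4.0000e-04  1.4978e+00]
[0.0181, -0.0142, 0.0039, -0.0003]
[0.0181, -0.0142, 0.0039, -0.0003]
[0.0181, -0.0142, 0.0039, -0.0003]
[0.0181, -0.0142, 0.0038, -0.0003]
[0.0181, -0.0142, 0.0039, -0.0003]
[0.0182, -0.0141, 0.0038, -0.0003]
0.073 [ 0.4404 -0.0826]
0.173 [ 0.4454 -0.0832]
0.273 [ 0.4503 -0.0844]
0.373 [ 0.455  -0.0859]
0.473 [ 0.4596 -0.088 ]
0.573 [ 0.4639 -0.0905]
0.673 [ 0.468  -0.0934]
0.773 [ 0.4717 -0.0967]
0.873 [ 0.4751 -0.1004]
0.973 [ 0.4781 -0.1044]
1.073 [ 0.4807 -0.1086]
1.173 [ 0.4829 -0.1131]
1.273 [ 0.4846 -0.1178]
1.373 [ 0.4858 -0.1227]
1.473 [ 0.4866 -0.1276]
1.573 [ 0.4868 -0.1326]
1.673 [ 0.4865 -0.1376]
```

Request:
apply_moves(
  rows=[
    [[0.4,0.018,-0.0142,0.004,0],[0.4,0.018,-0.0142,0.004,0],[0.4,0.018,-0.0142,0.004,0],[0.4,0.018,-0.0142,0.004,0],[0.4,0.018,-0.0142,0.004,0],[0.4,0.0182,-0.0142,0.004,0],[0.4,0,0,0,0],[0.4,0,0,0,0],[0.4,0,0,0,0]],
  ],
  newtons=5,
)

```text
t: 12.72
tool_pos: [0.4416, -0.0819, 0.1651]
eef_rot: [3.141, 0.0, 1.497]
wrist_force: [0.2, -1.1, -0.7]
width: 0.396
```

Run:
```python
from h import *
from cell import *
from cell import optics
s=get_state(); print(s["tool_pos"],s["eef_rot"],s["t"])
plan(.4405,-.0815,.098,1.498,5)
n="scene";x,y,w,h=200,140,110,130
p=optics.capture(n); k=4
cv2.imwrite(f"pics/k_{n}.png",cv2.resize(p["img"][y:y+h,x:x+w,::-1],None,fx=k,fy=k,interpolation=cv2.INTER_CUBIC))
```

```text
[ 0.4416014  -0.08186544  0.16505301] [3.14086079e+00 2.64603415e-04 1.49652017e+00] 12.7167
dyaw 0.001 end [ 0.4405 -0.0815  0.098 ] [3.1409e+00 3.0000e-04 1.4980e+00]
[0.0001, -0.0002, 0.0134, -0.0003]
[0.0001, -0.0002, 0.0134, -0.0003]
[0.0, -0.0003, 0.0134, -0.0003]
[0.0001, -0.0002, 0.0134, -0.0003]
[0.0, -0.0003, 0.0135, -0.0003]
```

View pics/k_scene.png

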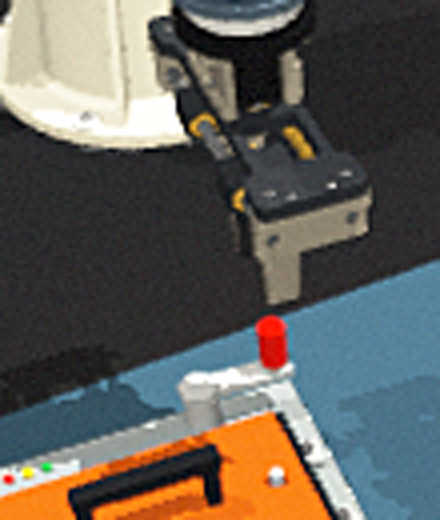

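The fingers are above the red knob at crop (271,343), one in front of it and one behind. I lower around it with the jaws part open, so they cage the knob.

Request:
apply_moves(
  rows=[
    [[0.4,0.0001,-0.0003,0.0134,0],[0.4,0.0001,-0.0003,0.0134,0],[0.4,0.0001,-0.0002,0.0134,0],[0.4,0,-0.0002,0.0134,0],[0.4,0,0,0.0134,0],[0.4,0,0,0,0]],
  ],
)

```text
t: 13.27
tool_pos: [0.4393, -0.0817, 0.0961]
eef_rot: [-3.139, -0.0, 1.495]
wrist_force: [-0.8, 0.3, -0.8]
width: 0.403
```

Request:
apply_moves(
  rows=[
    [[0.25,0,0,0,0],[0.25,0,0,0,0],[0.25,0,0,0,0]],
  ],
)

```text
t: 13.52
tool_pos: [0.4407, -0.0816, 0.0987]
eef_rot: [3.14, 0.0, 1.496]
wrist_force: [0.2, -0.0, -0.3]
width: 0.251
```

```bash
cat > arc.py <<'E'
from h import *
from cell import get_state
import sys
f0,f1,n=map(float,sys.argv[1:4]); n=int(n)
s=get_state(); p=np.array(s["tool_pos"]); R=Ro.from_euler("xyz",s["eef_rot"]); print(p,s["eef_rot"],s["wrist_force"],s["width"],s["t"])
post=np.array([.4368,-.1325])
for f in np.linspace(f0,f1,n+1)[1:]:
    t=np.array([*(post+.05*np.array([np.sin(f),np.cos(f)])),.098])
    d=R.inv().apply(t-p).round(4); yaw=R.as_euler("xyz")[2]; w=round(yaw-(np.pi/2-f),3)
    print([0.25,*d.tolist(),w]); p=p+R.apply(d); R=R*Ro.from_euler("z",w)
print(p,R.as_euler("xyz"))
E
python3 arc.py 0.073 1.073 10
```

```text
[ 0.44072686 -0.08156881  0.0986522 ] [3.14020532e+00 1.85780874e-04 1.49564254e+00] [ 0.24528698 -0.01821119 -0.31781483] 0.25097840687842593 13.5167
[0.25, -0.0013, 0.0048, 0.0007, np.float64(0.098)]
[0.25, -0.0003, 0.005, -0.0, np.float64(0.1)]
[0.25, -0.0002, 0.005, -0.0, np.float64(0.1)]
[0.25, -0.0003, 0.005, -0.0, np.float64(0.1)]
[0.25, -0.0002, 0.005, -0.0, np.float64(0.1)]
[0.25, -0.0003, 0.005, -0.0, np.float64(0.1)]
[0.25, -0.0002, 0.0049, -0.0, np.float64(0.1)]
[0.25, -0.0003, 0.005, 0.0, np.float64(0.1)]
[0.25, -0.0002, 0.005, 0.0, np.float64(0.1)]
[0.25, -0.0003, 0.005, 0.0, np.float64(0.1)]
[ 0.48069494 -0.10862664  0.09801477] [ 3.14068461e+00 -1.06520562e-03  4.97643153e-01]
```

Request:
apply_moves(
  rows=[
    [[0.25,-0.0008,0.0048,0,0.098],[0.25,-0.0003,0.005,0,0.1],[0.25,-0.0002,0.005,0,0.1],[0.25,-0.0003,0.005,0,0.1],[0.25,0,0,0,0]],
  ],
)

```text
t: 13.93
tool_pos: [0.46, -0.0874, 0.0987]
eef_rot: [3.14, -0.001, 1.093]
wrist_force: [-0.4, -0.9, 0.2]
width: 0.248
```

```bash
python3 - <<'E'
from h import *
from cell import *
from cell import optics
s=get_state(); print(s["tool_pos"],s["eef_rot"],s["wrist_force"],s["t"])
n="scene";x,y,w,h=200,160,110,130
p=optics.capture(n); k=4
cv2.imwrite(f"pics/k2_{n}.png",cv2.resize(p["img"][y:y+h,x:x+w,::-1],None,fx=k,fy=k,interpolation=cv2.INTER_CUBIC))
E
python3 arc.py 0.473 1.073 6
```

```text
[ 0.45997741 -0.0873872   0.09867627] [ 3.14005201e+00 -5.90399257e-04  1.09338867e+00] [-0.44032914 -0.8780316   0.20252427] 13.9333
[ 0.4595716  -0.08734408  0.09853679] [ 3.14023699e+00 -3.43732862e-04  1.09960483e+00] [0.01980501 0.402021   0.04410165] 0.2502601522500809 13.9833
[0.25, -0.0008, 0.0053, 0.0005, np.float64(0.102)]
[0.25, -0.0003, 0.005, 0.0001, np.float64(0.1)]
[0.25, -0.0002, 0.005, -0.0, np.float64(0.1)]
[0.25, -0.0003, 0.005, -0.0, np.float64(0.1)]
[0.25, -0.0002, 0.005, -0.0, np.float64(0.1)]
[0.25, -0.0003, 0.005, -0.0, np.float64(0.1)]
[ 0.4807472  -0.10866988  0.09797226] [ 3.14066996e+00 -1.05100612e-03  4.97605085e-01]
```

View pics/k2_scene.png

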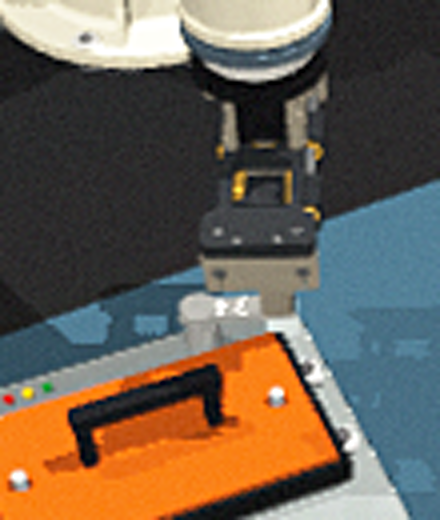

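The latch arm has started to turn (it runs from crop (205,305) to (270,305)) and the knob is hidden between the fingers. I continue the arc.

Request:
apply_moves(
  rows=[
    [[0.25,-0.0006,0.005,0,0.1],[0.25,-0.0003,0.005,0,0.1],[0.25,-0.0002,0.005,0,0.1],[0.25,-0.0003,0.005,0,0.1],[0.25,-0.0002,0.005,0,0.1],[0.25,-0.0003,0.005,0,0.1],[0.25,0,0,0,0]],
  ],
)

```text
t: 14.57
tool_pos: [0.4804, -0.1086, 0.0984]
eef_rot: [3.141, -0.001, 0.497]
wrist_force: [0.0, 0.4, 1.3]
width: 0.248
```

```bash
python3 arc.py 1.073 1.573 5
```

```text
[ 0.48042101 -0.10857228  0.09835176] [ 3.14079663e+00 -8.54390293e-04  4.96790110e-01] [0.04276435 0.43787053 1.2664835 ] 0.2478972758574035 14.5667
[0.25, 0.0, 0.0052, 0.0004, np.float64(0.099)]
[0.25, -0.0002, 0.005, -0.0, np.float64(0.1)]
[0.25, -0.0003, 0.005, -0.0, np.float64(0.1)]
[0.25, -0.0003, 0.005, -0.0, np.float64(0.1)]
[0.25, -0.0002, 0.005, -0.0, np.float64(0.1)]
[ 0.48681006 -0.13265594  0.09796603] [ 3.14130256e+00 -1.13114258e-03 -2.21006623e-03]
```

Request:
apply_moves(
  rows=[
    [[0.25,0,0.005,0,0.1],[0.25,-0.0002,0.005,0,0.1],[0.25,-0.0003,0.005,0,0.1],[0.25,-0.0003,0.005,0,0.1],[0.25,-0.0002,0.005,0,0.1],[0.25,0,0,0,0]],
  ],
)

```text
t: 15.07
tool_pos: [0.4863, -0.1325, 0.0982]
eef_rot: [3.141, -0.001, -0.001]
wrist_force: [-0.8, -0.7, 0.1]
width: 0.249
```

Request:
apply_moves(
  rows=[
    [[0.25,-0.0002,0.0025,0,0.05],[0.25,-0.0001,0.0025,0,0.05],[0.25,0,0,0,0]],
  ],
)

```text
t: 15.32
tool_pos: [0.4857, -0.1371, 0.0981]
eef_rot: [3.141, -0.001, -0.097]
wrist_force: [-0.7, -1.0, -0.4]
width: 0.249
```

Request:
apply_moves(
  rows=[
    [[0.25,0,0.0015,0,0],[0.25,0,0.0015,0,0],[0.25,0,0,0,0]],
  ],
)

```text
t: 15.57
tool_pos: [0.4855, -0.1401, 0.098]
eef_rot: [3.142, -0.0, -0.099]
wrist_force: [0.4, 0.5, 0.3]
width: 0.253
```

Run:
```python
from h import *
from cell import *
from cell import optics
for n,(x,y,w,h) in (("scene",(190,180,120,110)),("top",(330,200,100,90))):
    p=optics.capture(n)
    for t in ("latch_knob","latch_post"): print(n,mark_of(t,p)[:2])
    k=5; cv2.imwrite(f"pics/k3_{n}.png",cv2.resize(p["img"][y:y+h,x:x+w,::-1],None,fx=k,fy=k,interpolation=cv2.INTER_CUBIC))
```

```text
scene [{'xyz': [0.4855, -0.1363, 0.0817], 'score': 0.69}, {'xyz': [0.4632, 0.5175, -0.0073], 'score': 0.22}]
scene [{'xyz': [0.4366, -0.1315, 0.0592], 'score': 0.6}]
top [{'xyz': [0.486, -0.1406, 0.0829], 'score': 0.45}]
top [{'xyz': [0.4389, -0.1303, 0.0579], 'score': 0.62}]
```

View pics/k3_scene.png

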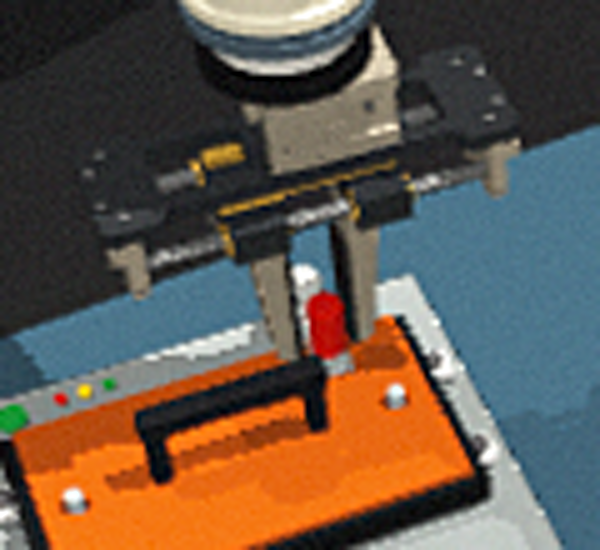

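View pics/k3_top.png

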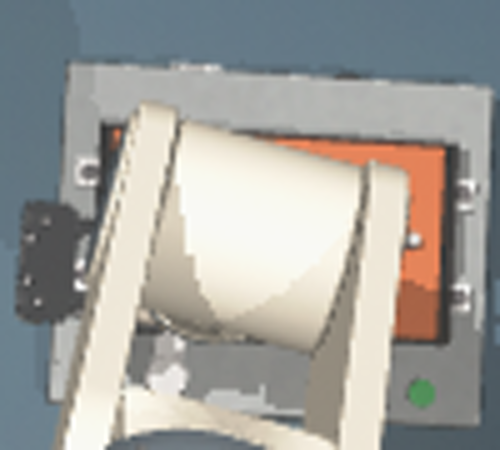

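The knob at crop (327,325) now lies over the plate's edge, with the latch arm running back to the post. I nudge once more to feel the stop, then open and retreat.

Request:
apply_moves(
  rows=[
    [[0.25,0,0.001,0,0],[0.25,0,0,0,0]],
  ],
)

```text
t: 16.03
tool_pos: [0.4852, -0.1406, 0.0978]
eef_rot: [-3.141, 0.0, -0.102]
wrist_force: [0.4, 3.9, 0.7]
width: 0.254
```

Request:
apply_moves(
  rows=[
    [[0.3,0,-0.0025,0,0],[0.32,0,0,0,0],[0.32,0,0,0,0]],
  ],
)

```text
t: 16.28
tool_pos: [0.4855, -0.1386, 0.0979]
eef_rot: [3.141, 0.0, -0.102]
wrist_force: [0.1, -0.6, 0.9]
width: 0.321
```

Request:
apply_moves(
  rows=[
    [[0.32,0,0,-0.01,0],[0.32,0,0,-0.02,0],[0.32,0,0,-0.03,0],[0.32,0,0,-0.035,0],[0.32,0,-0.03,-0.02,0],[0.32,0,-0.04,0,0],[0.32,0,-0.04,0,0],[0.32,0,-0.04,0,0],[0.32,0,-0.03,0,0],[0.32,0,0,0,0],[0.32,0,0,0,0]],
  ],
)

```text
t: 17.2
tool_pos: [0.5039, 0.0417, 0.2136]
eef_rot: [3.141, -0.001, -0.099]
wrist_force: [-0.4, -0.7, -0.5]
width: 0.318
```

Run:
```python
from h import *
from cell import *
from cell import optics
s=get_state(); print(s["tool_pos"],s["wrist_force"],s["t"])
for n,(x,y,w,h) in (("scene",(170,200,140,120)),("top",(330,200,110,90))):
    p=optics.capture(n)
    for t in ("latch_knob","latch_post","press_plate"): print(n,t,mark_of(t,p)[:2])
    k=5; cv2.imwrite(f"pics/f_{n}.png",cv2.resize(p["img"][y:y+h,x:x+w,::-1],None,fx=k,fy=k,interpolation=cv2.INTER_CUBIC))
```

```text
[0.50394328 0.04168042 0.21355879] [-0.35522422 -0.67032973 -0.48261435] 17.2
scene latch_knob [{'xyz': [0.5282, -0.1967, 0.0017], 'score': 0.7}, {'xyz': [0.5183, -0.2021, 0.0451], 'score': 0.22}]
scene latch_post [{'xyz': [0.4374, -0.1326, 0.056], 'score': 0.79}, {'xyz': [0.5237, -0.2013, -0.0014], 'score': 0.48}]
scene press_plate [{'xyz': [0.6504, 0.4179, 0.0039], 'score': 0.93}, {'xyz': [0.5158, -0.2011, 0.0473], 'score': 0.74}]
top latch_knob [{'xyz': [0.4874, -0.139, 0.0828], 'score': 0.66}]
top latch_post [{'xyz': [0.4389, -0.1298, 0.0534], 'score': 0.9}]
top press_plate [{'xyz': [0.6533, 0.4185, 0.0055], 'score': 0.87}, {'xyz': [0.5183, -0.1943, 0.0479], 'score': 0.72}]
```

View pics/f_scene.png

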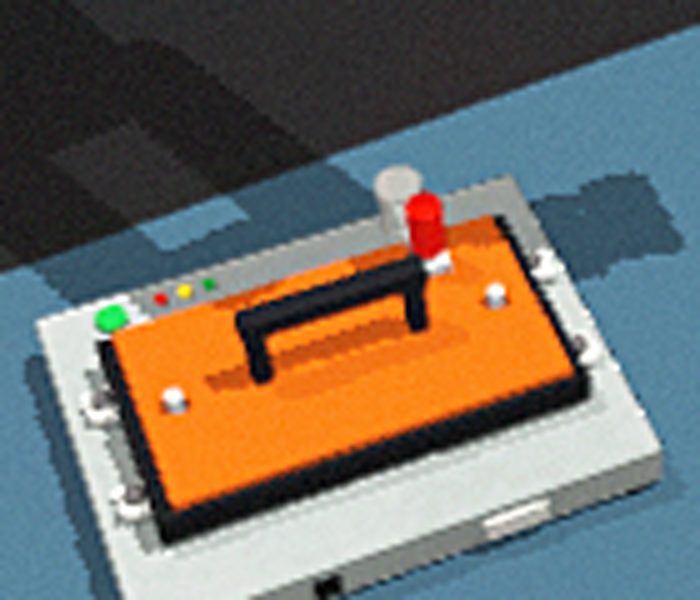

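View pics/f_top.png

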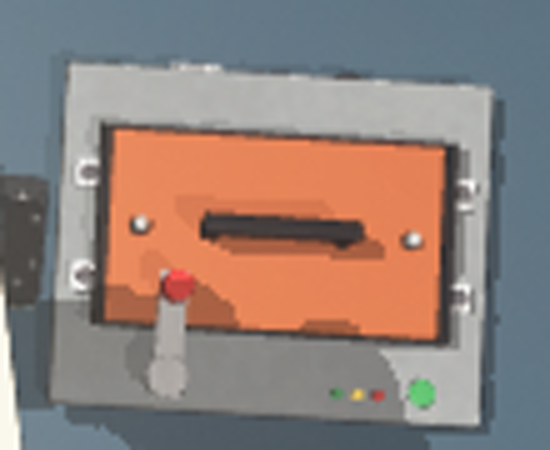

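Run:
```python
from cell import order
print(order.sign_off())
```

```text
the job is handed in; nothing more can be done
None
```

The press plate is home on the nest with both pins through its holes. The latch is swung in over its edge, and I handed the job in at about 17 s of the 72 s. The sign-off reports no verdict.

**What I did:**
- I took the right-hand one of the two orange-brown plates (plate middle at about y = 0.18 m) by its handle and lined it up by camera.
- It needed a camera correction of about 1.5 mm before it went down. Both pins then entered on the first try, so no sliding search was needed.
- It seated at the expected height: the TCP stopped at 0.099 m against 0.099 m predicted. The largest wrist-force change I read was about 13 N.
- I released the plate, then caged the red knob loosely between the fingers and swung the latch round until I felt its end stop at about 4 N.
- I finished with the gripper open and clear, about 0.21 m up.

**Last checks:** both pins show through the plate in both camera pictures, it lies flat, and the knob sits over its edge. From the knob and post positions I put the latch at about 1.6 rad.

**What disagreed:** in the final scene picture the network placed the knob wrongly, at (0.53, -0.20), on the bench at z ≈ 0. The top view gave (0.487, -0.139), which fits the picture. Network estimates of the plate's middle differed by up to 7 mm between the two cameras. I saw no bystander touched or moved, but I did not measure their positions again.

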